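# Stand the fallen angle plate up and push it home against the stop bar

## Task

The L-shaped metal angle plate has fallen over onto its back, so that its shorter leg, the foot, sticks up. Tip it up onto its foot by pushing on it, then push it along the bench until the front edge of the foot sits square and flush against the stop bar. Only push it, never lift it off the bench, and leave the oil filter, the tin, the bearing and the bolt where they are.

Things in the scene. Friction and masses are not known exactly. Their poses are not given: they have to be found in the camera images.
- angle_plate: loose slotted metal L, 0.4-0.65 kg. Wall 100 mm, foot 85 mm from the outer corner; 90 mm wide, 12 mm thick. Origin: middle of the outer corner edge (heel). x: along the wall's outer face, z: along the foot's outer face, y: along the heel. Start: wall flat on the bench (x level), foot straight up (z up) at the end nearest the stop bar. Standing: x up, z level to the bar
- toe (a point): front edge of the foot, middle of its 90 mm, outer face, 85 mm from the heel; on top at the start, on the bench when the plate stands. Pushed near here from the wall's side towards the bar, the plate turns about its heel, which stays in place; past about 55 degrees it falls onto its foot by itself. Standing, it slides on the bench when pushed low on the wall's back
- stop_bar: fixed straight steel bar, 180 mm long, 25 mm wide, 15 mm high with two cap screws whose heads rise 7.5 mm above its top. Origin: at bench level in the middle of the long face that looks to the angle plate; x points away from the plate, into the bar, y along the bar (from -90 to 90 mm)
- oil_filter: bystander: upright blue oil filter, diameter 69 mm, height 75 mm, loose; origin under its centre
- screw_tin: bystander: open grey tin with screws, diameter 68 mm, height 42 mm, loose; origin under its centre
- bearing: bystander: ball bearing lying flat, diameter 52 mm, height 15 mm, loose; origin under its centre
- bolt_m16: bystander: large dark bolt with nut, 27 x 90 x 24 mm, lying along its y, loose; origin under its centre
There are look-alikes about, which are no part of the job. Leave any yellow look-alike of the angle_plate alone.

How it is judged:
On the way:
1. the angle plate stands upright on its foot (angle between angle_plate's own x axis and vertical below 0.1 rad), for 0.2 s.
At the end, for the whole second after the job is handed in: The angle plate stands on its foot on the bench (within 0.06 rad of upright), at rest, the middle of the toe edge within 4 mm of the stop bar's face, square to it within 0.07 rad and within 60 mm of the bar's middle (angle between angle_plate's own x axis and vertical below 0.06 rad and x of toe in the frame of stop_bar between -0.004 and 0.003 m and y of toe in the frame of stop_bar between -0.06 and 0.06 m and height (world z) of each of toe, angle_plate below 0.005 m and angle between the z axis of angle_plate and the x axis of stop_bar, either way round below 0.07 rad and linear speed of angle_plate below 0.01 m/s); the robot touches nothing.
It fails at once if the angle plate is lifted: its heel rises more than 15 mm off the bench (height (world z) of angle_plate above 0.015 m).
It fails at once if the oil filter is pushed more than 15 mm (distance of oil_filter from where it was at the start of the episode above 0.015 m).
It fails at once if the screw tin is pushed more than 15 mm (distance of screw_tin from where it was at the start of the episode above 0.015 m).
It fails at once if the bearing is pushed more than 15 mm (distance of bearing from where it was at the start of the episode above 0.015 m).
It fails at once if the bolt m16 is pushed more than 15 mm (distance of bolt_m16 from where it was at the start of the episode above 0.015 m).
It also fails if it takes over 45 s, if anything falls off the work surface, if the arm or the gripper's body presses on something with over 40 N, if the wrist force passes 120 N, or if a joint passes its speed limit or range.

## Robot

A 6-joint arm with a two-finger parallel gripper is mounted at the origin on a cart in front of the work surface, level with it; the furniture and walls round the work are solid. World frame = base frame: x ahead of the robot, y to its left, z up, the work surface at z = 0. Lengths are in m, angles in rad, forces in N, time in s.
With the tool pointing down it reaches from about 0.275 to 0.875 m from the base axis. Payload 12.5 kg.
Tool frame: the origin (TCP) lies at the very end of the fingers, on their centre line; the grasp point (between the pads) lies 19 mm behind it; z points along the fingers, y is the line along which they close (so a half turn about z gives the same grasp; the last joint's range is limited). The gripper opens to 85 mm and grips with 20 to 120 N. Pads are 22 mm wide; open, the fingers measure 114 mm over their backs; the gripper's body (76 mm by 85 mm) begins 54 mm behind the grasp point. The pads swing forward as they close: fully open they stand 13 mm farther back than shut.
Start: joints at [1.019, 0.351, 1.652, -0, 1.139, -0.085], TCP at [0.247, 0.491, 0.231] pointing down, gripper open.
Joint ranges: [-2.75, 2.75], [-0.79, 2.1], [0.01, 2.65], [-1.57, 4.71], [0.07, 3.14], [-2.87, 2.87]. Speed limits (rad/s): [2.22, 2.22, 2.79, 3.14, 3.14, 3.14].

## Interface

Orientations are given as a 3x3 rotation matrix whose columns are the frame's x, y, z axes.
In Python, from bench import manip gives the robot as it stands. Calls block until the motion is done:
- manip.move_ptp(position, orientation): joint-space move of the TCP to a pose.
- manip.move_l(position, attitude=None, max_speed=0.15): straight line of the TCP; attitude=None keeps the orientation; max_speed is the mean speed in m/s.
- manip.move_j(angles): joint-space move.
- manip.set_gripper(opening, effort=None): opening from 0.0 (shut) to 1.0 (fully open); effort is the grip in N (None keeps the last); returns when the fingers have stopped.
- manip.dwell(seconds).
- manip.inverse_kinematics(position, orientation): joint angles nearest the present ones, or None.
- manip.grab_frame(name): name is "scene" or "top" or "wrist"; returns (picture, depth): 384x512x3 uint8, red, green, blue; 384x512 float32, m along the optical axis (not along the pixel's ray), 0 where there is no reading.
- manip.get_calibration(name): a dict with "camera_matrix" (3x3 intrinsics, pixels), "R" (3x3) and "t" (3): a world point X has camera coordinates R X + t. Camera axes: x right, y down, z forward; pixel columns grow to the right and rows downward; lengths in m; the calibration is good to about 2 mm. A picture is of the moment at which its call begins: read the wrist's pose just before it. get_calibration takes no time and is no camera call; for the wrist camera it gives the pose at the moment of the call.
A pose or a line that the arm cannot do raises manip.Unreachable and nothing moves.
- manip.sign_off(): hands the job in; it is judged then, once.
Trained networks look in the newest picture that a camera, given by its name, has taken for a name from the list of things; names that differ only in an ending like _2 or _b are one class to them, and where a whole thing is asked for, a point or a joint stands for the part that bears it (a point fixed in the world has none). Each returns a list of dicts, best first, with "confidence" (0 to 1); they miss things now and then, are a little off and sometimes report something else, mostly with a low value. They report only what shows in the picture. A call takes as long as a camera call. They do not tell look-alikes from the thing itself.
- manip.look_for(camera, name): "at" ([x, y, z] in m, in world coordinates, good to about 4 mm: the middle of the surface that is visible of it).
Readings, each from a call of its own:
- manip.current_time(): time.
- manip.current_qpos(): joint angles.
- manip.current_joint_vel(): joint speeds.
- manip.current_joint_torque(): joint torques, N m.
- manip.current_ee_pos(): TCP position.
- manip.current_tcp_rot(): TCP orientation.
- manip.current_force(): force on the tool from outside, world axes, zero at the start.
- manip.current_ft_torque(): the same for the moment, N m.
- manip.current_grip_width(): opening from 0.0 (shut) to 1.0 (fully open).
- manip.current_grip_force(): force on a finger pad.
Only numpy, scipy, OpenCV 4.12 (cv2) and the standard library are available. Lean on these libraries where they do the work, as an engineer would, in place of code of your own. Each camera call takes 0.05 s, during which the arm holds its last target. There are 200 camera calls.

## Working session

There is one attempt and no reset: what is moved stays moved. The work goes in short steps, each a Python script; the robot and the scene stay as the last script left them, time stands still between calls to the robot, and variables do not carry over. Pictures are saved under pics/ and viewed, at most 10 in all, crops included, and the job is handed in when it is done.

```bash
mkdir -p pics; cat > h.py <<'E'
import numpy as np, cv2
from bench import manip
def snap(cam,fn=None):
    c=manip.get_calibration(cam); im,d=manip.grab_frame(cam)
    if fn: cv2.imwrite('pics/'+fn,im[...,::-1])
    K,R,t=[np.array(c[k]) for k in("camera_matrix","R","t")]
    v,u=np.mgrid[:384,:512]
    P=np.stack([(u-K[0,2])/K[0,0]*d,(v-K[1,2])/K[1,1]*d,d],-1)
    W=(P-t.ravel())@R
    W[d==0]=np.nan
    return im,W
E
python3 - <<'E'
from h import *
for c in("top","scene"):
    im,W=snap(c,c+'0.png'); np.savez(c+'0.npz',im=im,W=W)
    for n in("angle_plate","toe","stop_bar","oil_filter","screw_tin","bearing","bolt_m16"):
        print(c,n,[(np.round(o["at"],3).tolist(),round(o["confidence"],2)) for o in manip.look_for(c,n)])
print(manip.current_time(),manip.current_tcp_rot().round(2) if hasattr(manip.current_tcp_rot(),'round') else manip.current_tcp_rot())
E
```

```text
top angle_plate [([0.599, 0.449, 0.014], 0.97), ([0.467, 0.26, 0.015], 0.91)]
top toe [([0.601, 0.449, 0.012], 0.93), ([0.47, 0.265, 0.012], 0.69)]
top stop_bar [([0.534, 0.065, 0.017], 0.64)]
top oil_filter [([0.645, 0.222, 0.078], 0.77)]
top screw_tin [([0.424, 0.41, 0.009], 0.69)]
top bearing [([0.341, 0.358, 0.013], 0.88)]
top bolt_m16 [([0.617, 0.324, 0.017], 0.54)]
scene angle_plate [([0.469, 0.23, 0.023], 0.72)]
scene toe [([0.599, 0.424, 0.015], 0.69), ([0.463, 0.231, 0.024], 0.68)]
scene stop_bar [([0.528, 0.059, 0.016], 0.67)]
scene oil_filter [([0.639, 0.204, 0.062], 0.73)]
scene screw_tin [([0.423, 0.409, 0.021], 0.7)]
scene bearing [([0.343, 0.355, 0.013], 0.88)]
scene bolt_m16 [([0.614, 0.317, 0.017], 0.82)]
0.8 [[-0.89  0.45  0.  ]
 [ 0.45  0.89  0.  ]
 [ 0.    0.   -1.  ]]
```

View pics/top0.png

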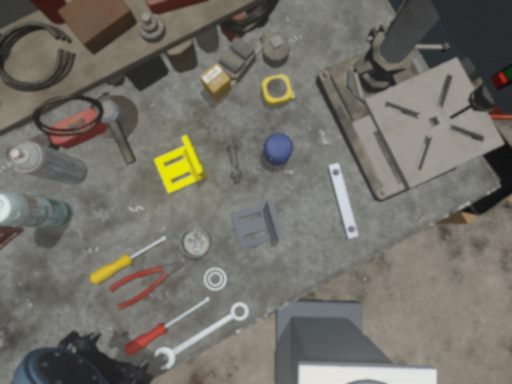

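View pics/scene0.png

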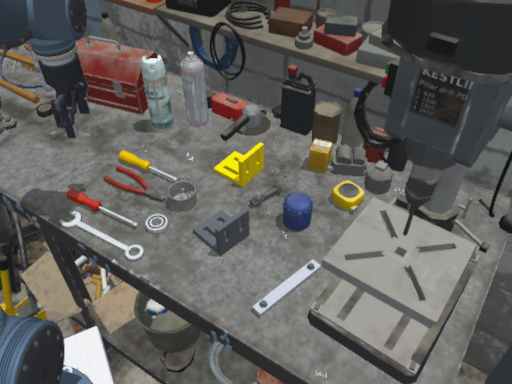

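The top view shows the grey plate at about (255,225), with its foot up on the right edge near x=272. The bar runs from (335,167) to (352,235). The filter is at (278,148), the bolt at (235,160), and the yellow look-alike at (180,165). Next I'll fit the plate and bar geometry.

```bash
cat >> h.py <<'E'
def rect(P):
    (c,s,a)=cv2.minAreaRect((P[:,:2]*1000).astype(np.float32))
    b=cv2.boxPoints((c,s,a))
    return np.round(c,1),np.round(s,1),b.round(1)
def near(W,c,r,z0,z1):
    P=W.reshape(-1,3); P=P[~np.isnan(P[:,0])]
    return P[(np.hypot(P[:,0]-c[0],P[:,1]-c[1])<r)&(P[:,2]>z0)&(P[:,2]<z1)]
E
python3 - <<'E'
from h import *
for c in("top","scene"):
    W=np.load(c+'0.npz')['W']
    P=W.reshape(-1,3);g=P[(np.abs(P[:,0]-.4)<.02)&(np.abs(P[:,1]-.15)<.03)]
    print(c,'bench z',np.nanmedian(g[:,2]))
    for n,a in dict(bar=((.534,.065),.12,.009,.03),wall=((.467,.26),.09,.007,.1),foot=((.467,.25),.09,.025,.1),foothi=((.467,.25),.09,.07,.1),filt=((.642,.215),.06,.03,.1),bolt=((.616,.322),.055,.007,.04)).items():
        P=near(W,*a); print(n,len(P),P[:,2].max().round(4) if len(P) else '',*[x.tolist() for x in rect(P)] if len(P) else '')
E
```

```text
top bench z -0.0012382078804969191
bar 1230 0.03 [557.4, 16.6] [195.6, 128.9] [[445.3999938964844, 50.79999923706055], [481.70001220703125, -72.9000015258789], [669.4000244140625, -17.700000762939453], [633.0999755859375, 106.0]]
wall 1494 0.0877 [466.0, 257.4] [105.6, 119.0] [[397.6000061035156, 298.1000061035156], [433.70001220703125, 184.6999969482422], [534.2999877929688, 216.6999969482422], [498.29998779296875, 330.1000061035156]]
foot 267 0.0877 [484.0, 227.0] [89.6, 12.2] [[439.5, 219.1999969482422], [443.20001220703125, 207.60000610351562], [528.5999755859375, 234.6999969482422], [524.9000244140625, 246.3000030517578]]
foothi 236 0.0877 [484.0, 227.0] [89.6, 12.2] [[439.5, 219.1999969482422], [443.20001220703125, 207.60000610351562], [528.5999755859375, 234.6999969482422], [524.9000244140625, 246.3000030517578]]
filt 731 0.0789 [649.1, 222.1] [67.5, 66.9] [[603.5, 235.39999389648438], [635.5, 176.6999969482422], [694.7999877929688, 208.89999389648438], [662.7999877929688, 267.6000061035156]]
bolt 305 0.0275 [618.9, 318.4] [94.2, 56.7] [[563.9000244140625, 316.8999938964844], 
[... 598 characters left out ...]
1035156, 221.1999969482422], [440.79998779296875, 205.1999969482422], [529.2000122070312, 234.10000610351562], [524.0, 250.10000610351562]]
foothi 322 0.0886 [481.5, 227.6] [90.4, 16.6] [[436.1000061035156, 220.8000030517578], [441.3999938964844, 205.10000610351562], [527.0, 234.3000030517578], [521.5999755859375, 250.0]]
filt 765 0.0794 [645.9, 220.7] [67.6, 68.2] [[599.4000244140625, 209.0], [658.0999755859375, 174.3000030517578], [692.5, 232.39999389648438], [633.7999877929688, 267.20001220703125]]
bolt 254 0.0272 [619.5, 320.3] [88.5, 55.0] [[567.5, 320.3999938964844], [596.4000244140625, 273.6000061035156], [671.5999755859375, 320.20001220703125], [642.7000122070312, 366.8999938964844]]
```

```bash
python3 - <<'E'
from h import *
for c,(u,v) in(("top",(343,200)),("scene",(287,288))):
    f=np.load(c+'0.npz');W,im=f['W'],f['im']
    m=((W[...,2]>.0085)&(W[...,2]<.028)).astype(np.uint8)
    m=m&(cv2.cvtColor(im,cv2.COLOR_RGB2GRAY)>150)
    n,l=cv2.connectedComponents(m)
    for i in range(1,n):
        P=W[l==i]
        if len(P)>60 and np.hypot(*(P[:,:2].mean(0)-[.534,.065]))<.08:
            print(c,len(P),np.median(P[:,2]),*[x.tolist() for x in rect(P)])
E
```

```text
top 739 0.014807527182841411 [535.3, 62.6] [179.1, 25.7] [[445.5, 51.5], [452.20001220703125, 26.700000762939453], [625.0999755859375, 73.80000305175781], [618.2999877929688, 98.5999984741211]]
scene 740 0.015273176383990356 [534.0, 64.1] [181.3, 26.1] [[443.20001220703125, 52.900001525878906], [450.0, 27.700000762939453], [624.9000244140625, 75.4000015258789], [618.0, 100.5999984741211]]
```

```bash
cat >> h.py <<'E'
# plate frame: heel H (m), heading n towards bar
def rot(n,alpha=0.,s=1):
    n=np.array([n[0],n[1],0.]); up=np.array([0,0,1.])
    z=np.sin(alpha)*n-np.cos(alpha)*up
    f=np.cos(alpha)*n+np.sin(alpha)*up
    x=s*f
    return np.column_stack([x,np.cross(z,x),z])
def pos(H,n,s,h): return np.array([H[0]+n[0]*s,H[1]+n[1]*s,h])
H0=np.array([.4860,.2212]); n0=np.array([.302,-.953]); n0/=np.linalg.norm(n0)
B=np.array([.5310,.0757]); nb=np.array([np.sin(.265),-np.cos(.265)])
E
python3 - <<'E'
from h import *
a=cv2.imread('pics/scene0.png')[190:265,170:280]; b=cv2.imread('pics/top0.png')[190:265,215:325]
cv2.imwrite('pics/crop.png',cv2.resize(np.hstack([a,b]),None,fx=3.5,fy=3.5,interpolation=cv2.INTER_CUBIC))
for s in(1,-1):
    for st,h,al,n in((-.038,.16,0,n0),(-.038,.072,0,n0),(.05,.04,0,n0),(.05,.2,0,n0),(-.08,.16,.5,nb),(-.05,.015,.5,nb),(0.06,.015,.5,nb)):
        q=manip.inverse_kinematics(pos(H0,n,st,h),rot(n,al,s)); print(s,st,h,None if q is None else np.round(q,2))
E
```

```text
1 -0.038 0.16 None
1 -0.038 0.072 None
1 0.05 0.04 None
1 0.05 0.2 None
1 -0.08 0.16 [ 0.7   0.56  1.6  -0.48  1.24 -2.49]
1 -0.05 0.015 [ 0.65  0.77  1.68 -0.57  0.98 -2.37]
1 0.06 0.015 [ 0.46  0.72  1.79 -0.67  0.86 -2.44]
-1 -0.038 0.16 [ 0.41  0.42  1.75 -0.    0.98  0.1 ]
-1 -0.038 0.072 [ 0.41  0.55  1.8  -0.    0.79  0.1 ]
-1 0.05 0.04 [ 0.25  0.59  1.83 -0.    0.71 -0.06]
-1 0.05 0.2 [ 0.25  0.35  1.74 -0.    1.05 -0.06]
-1 -0.08 0.16 [ 0.7   0.56  1.6  -0.48  1.24  0.65]
-1 -0.05 0.015 [ 0.65  0.77  1.68 -0.57  0.98  0.77]
-1 0.06 0.015 [ 0.46  0.72  1.79 -0.67  0.86  0.7 ]
```

View pics/crop.png

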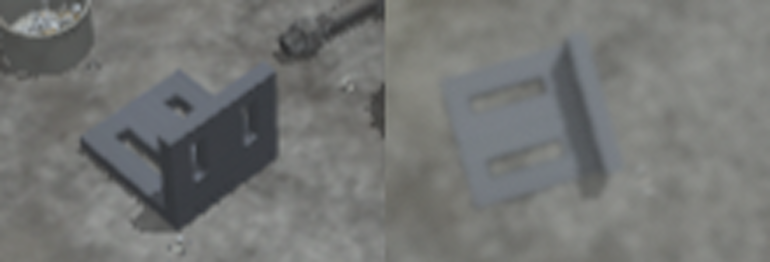

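The crop shows two narrow slots in each leg, with solid metal between them and at the rims. I'll tip it with the closed fingers at the centre.

```bash
python3 - <<'E'
from h import *
R=rot(n0,0,-1)
manip.set_gripper(0.0)
manip.move_ptp(pos(H0,n0,-.045,.16),R)
manip.move_l(pos(H0,n0,-.042,.073))
print(manip.current_time(),np.round(manip.current_force(),1))
for th in range(0,69,8):
    t=np.radians(th); r=.073
    manip.move_l(pos(H0,n0,r*np.sin(t)-.012*np.cos(t)-.011,r*np.cos(t)+.012*np.sin(t)),max_speed=.05)
    print(th,np.round(manip.current_force(),1))
manip.dwell(.3)
p=manip.current_ee_pos(); manip.move_l([p[0],p[1],.2])
print(manip.current_time())
im,W=snap("top"); np.savez('top1.npz',im=im,W=W)
im2,W2=snap("scene"); np.savez('scene1.npz',im=im2,W=W2)
cv2.imwrite('pics/after.png',np.hstack([im[130:330,150:400],im2[130:330,150:400]])[...,::-1])
for w in(W,W2):
    for z in((.007,.02),(.06,.115)):
        P=near(w,(.49,.2),.12,*z); print(z,len(P),P[:,2].max(),[x.tolist() for x in rect(P)])
E
```

```text
3.5417 [-0.1 -0.4  0.1]
0 [0.  0.5 0.6]
8 [-0.2  1.7  0.6]
16 [-0.4  1.8  0.8]
24 [0.4 0.8 0.7]
32 [-0.2  1.5  0.9]
40 [0.  0.3 0.8]
48 [-0.4  0.4  0.1]
56 [-0.3  0.5  0. ]
64 [-0.2  0.8  0.2]
8.4417
(0.007, 0.02) 14 0.018297562223465572 [[477.0, 214.1], [101.8, 8.3], [[428.5, 197.8000030517578], [431.79998779296875, 190.1999969482422], [525.4000244140625, 230.5], [522.0999755859375, 238.10000610351562]]]
(0.06, 0.115) 47 0.1018842764207488 [[487.3, 217.6], [89.3, 2.4], [[444.20001220703125, 205.60000610351562], [444.8999938964844, 203.3000030517578], [530.2999877929688, 229.5], [529.5999755859375, 231.8000030517578]]]
(0.007, 0.02) 1109 0.019994326925346615 [[515.9, 182.3], [175.3, 84.8], [[419.5, 195.8000030517578], [445.5, 115.0999984741211], [612.2999877929688, 168.8000030517578], [586.2999877929688, 249.5]]]
(0.06, 0.115) 578 0.10429980489117055 [[486.9, 212.7], [93.2, 16.9], [[439.79998779296875, 207.3000030517578], [444.70001220703125, 191.10000610351562], [533.9000244140625, 218.10000610351562], [529.0, 234.3000030517578]]]
```

View pics/after.png

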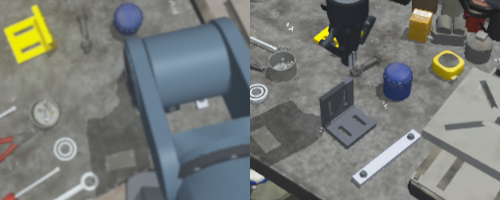

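The plate is standing at about (350,120) in the right half, and the rest of the scene is undisturbed. Next I'll push low on the wall's back with the tool tilted, so the gripper body stays clear of the wall top.

```bash
python3 - <<'E'
from h import *
al=.5; R=rot(nb,al,-1); C=B+.0*nb
# line through bar middle shifted to plate's centre
y=np.array([-nb[1],nb[0]]); heel=np.array([.4858,.2210]); off=(heel-B)@y; C=B+y*off
d=lambda s,h: pos(C,nb,s,h)          # s = distance along nb from bar face (negative before)
s0=(heel-B)@nb; print('off',off,'heel s',s0)
manip.set_gripper(.25)
p=manip.current_ee_pos()
manip.move_ptp(d(s0-.06,.2),R)
manip.move_l(d(s0-.05,.05)); manip.move_l(d(s0-.04,.011),max_speed=.1)
f0=np.array(manip.current_force()); print(manip.current_time(),f0.round(1))
manip.move_l(d(s0-.016,.011),max_speed=.05)
s=s0-.016
while s<-.080:
    s+= .004 if s<-.105 else .001
    manip.move_l(d(s,.011),max_speed=.04)
    f=(np.array(manip.current_force())-f0)[:2]@nb
    if s<-.105 or f<-4: print(round(s,4),f.round(1),end='; ')
    if s>-.112 and f<-12: break
print(manip.current_time(), s)
p=manip.current_ee_pos()
im2,W2=snap("scene"); np.savez('scene2.npz',im=im2,W=W2); cv2.imwrite('pics/push.png',cv2.resize(im2[150:330,180:380],None,fx=3,fy=3)[...,::-1])
E
```

```text
off -0.0055667643777102494 heel s -0.15206623929841578
11.25 [ 0.  -0.1  0.4]
-0.1641 0.5; -0.1601 -0.9; -0.1561 -1.0; -0.1521 -1.0; -0.1481 -0.9; -0.1441 -0.2; -0.1401 -1.0; -0.1361 -1.3; -0.1321 -1.5; -0.1281 -0.4; -0.1241 0.1; -0.1201 -1.3; -0.1161 0.4; -0.1121 -1.1; -0.1081 -0.9; -0.1011 -4.5; -0.0951 -4.3; -0.0911 -8.8; -0.0901 -16.3; 19.3833 -0.09006623929841573
```

View pics/push.png

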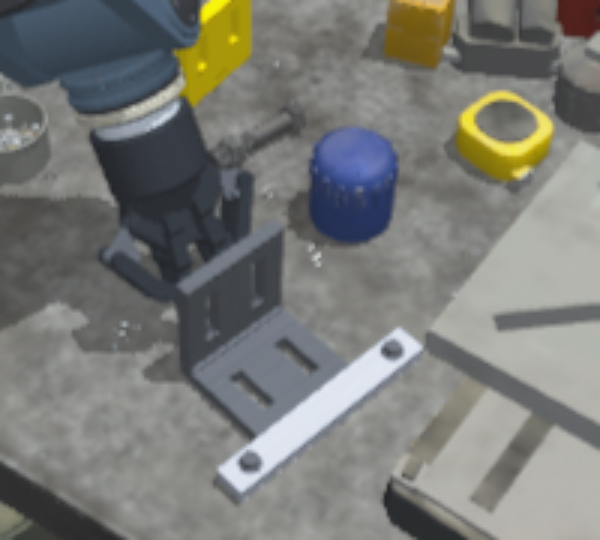

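The picture shows the toe flush along the bar near (300,400), with the wall upright and the filter and bolt untouched. I'll back off and check the numbers.

```bash
python3 - <<'E'
from h import *
p=np.array(manip.current_ee_pos())
manip.move_l(p-[*(nb*.04),0],max_speed=.08)
manip.move_l(p+[*(-nb*.08),.12]); q=np.array(manip.current_qpos()); 
q[0]+=.9; manip.move_j(q)
manip.dwell(.3)
y=np.array([-nb[1],nb[0]])
for c in("scene","top"):
    im,W=snap(c); P=W.reshape(-1,3);P=P[~np.isnan(P[:,0])]
    L=np.c_[(P[:,:2]-B)@nb,(P[:,:2]-B)@y,P[:,2]]
    for nm,lo,hi in(("top edge",.097,.11),("foot",.008,.0135)):
        m=(L[:,2]>lo)&(L[:,2]<hi)&(L[:,0]>-.12)&(L[:,0]<.003)&(abs(L[:,1])<.1)
        if m.sum()>10: r=cv2.minAreaRect((L[m,:2]*1000).astype(np.float32)); print(c,nm,m.sum(),np.round(cv2.boxPoints(r),1).tolist())
    # horizontal gap: lowest points between toe and bar
    m=(abs(L[:,1]+.005)<.03)&(L[:,0]>-.015)&(L[:,0]<.006)
    print('profile',[(round(a*1000),round(float(np.median(L[m&(abs(L[:,0]-a)<.0015),2]))*1000 if 0 else float(np.median(L[m&(abs(L[:,0]-a)<.0015),2])*1000),1)) for a in np.arange(-.013,.006,.002) if (m&(abs(L[:,0]-a)<.0015)).any()])
    if c=="top": cv2.imwrite('pics/fin.png',cv2.resize(im[150:280,200:380],None,fx=4,fy=4)[...,::-1])
    for n in("oil_filter","bolt_m16","screw_tin","bearing"): print(n,[np.round(o["at"],3).tolist() for o in manip.look_for(c,n)][:1])
print(manip.current_time())
E
```

```text
scene top edge 221 [[-87.0999984741211, 37.79999923706055], [-85.9000015258789, -51.0], [-70.9000015258789, -50.79999923706055], [-72.0, 38.0]]
scene foot 805 [[-85.0, 86.69999694824219], [-84.5, -89.30000305175781], [2.9000000953674316, -89.0], [2.4000000953674316, 86.9000015258789]]
profile [(-13, 12.0), (-11, 12.7), (-9, 11.5), (-7, 12.5), (-5, 12.0), (-3, 11.9), (-1, 13.5), (1, 14.9), (3, 15.3), (5, 15.6)]
oil_filter [[0.639, 0.206, 0.06]]
bolt_m16 [[0.614, 0.316, 0.018]]
screw_tin [[0.422, 0.41, 0.023]]
bearing [[0.342, 0.355, 0.01]]
top top edge 240 [[-84.30000305175781, -49.599998474121094], [-71.80000305175781, -49.599998474121094], [-71.69999694824219, 40.29999923706055], [-84.19999694824219, 40.29999923706055]]
top foot 730 [[-93.0, 98.4000015258789], [-91.9000015258789, -87.5], [3.5999999046325684, -86.9000015258789], [2.5, 99.0]]
profile [(-13, 10.9), (-11, 12.1), (-9, 11.3), (-7, 11.9), (-5, 11.8), (-3, 11.8), (-1, 12.3), (1, 12.7), (3, 14.6), (5, 14.6)]
oil_filter [[0.646, 0.221, 0.075]]
bolt_m16 []
screw_tin [[0.423, 0.412, 0.006]]
bearing [[0.341, 0.36, 0.015]]
23.6
```

View pics/fin.png

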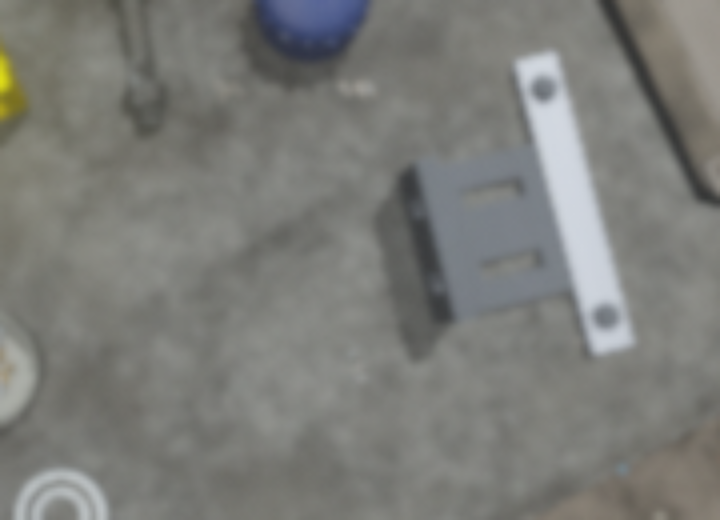

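The top view shows no gap between the foot and the bar at about (560,220). The plate is square to the bar and upright, with its back about 85 mm from the bar face, and the bystanders haven't moved. I'll hand it in.

```bash
python3 -c "
from bench import manip
print(manip.sign_off())"
```

```text
the job is handed in; nothing more can be done
None
```

The angle plate is standing on its foot, square and flush against the stop bar in the last camera check, with the filter, tin, bearing and bolt where they were; I handed the job in at about 24 s, and sign-off gave no verdict.

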